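# Tilt the cheese board with a wedge up to the height gauge

### The job

The hinged cheese board is to be tilted for display. Slide the wooden wedge, thin end first and flat on the counter, under the middle of the board's free edge until the edge has risen to the red tongue of the height gauge and bears on it snugly but is not forced against it. Let the wedge alone lift the board, take your hand away, and leave the gauge, the cheese and everything else as they are.

Things in the scene. Friction and masses are not known exactly. Their poses are not given: they have to be found in the camera images.
- stand: stand fixed to the counter: dark steel rear bracket (base 75 x 200 x 5 mm) with a hinged wooden board. Origin on the counter under the board's middle; +x points from the free edge to the hinge. Hinge line along y at x = +90 mm, 17 mm high. The free edge is a round steel bar, 16 mm thick, along y at x = -90 mm. Under the board the counter is clear from there to x = +47 mm
- board: wooden board of the stand, 168 mm wide, 16 mm thick, 180 mm from hinge line to the bar's axis, about 0.5 kg, level at the start, cannot sink lower, rises freely. Origin on the hinge line, axes as the stand's. Two rubber feet, 14 mm thick, hang 15 mm behind the bar's axis, 70 mm to either side of the middle; the wedge goes between them
- board_edge (a point): top of the free-edge bar at the middle of its width, 25 mm above the counter at the start; the bar's lowest line is then 9 mm above the counter. It must rise 6 to 19 mm to the mark, which takes the wedge's thin end 44 to 96 mm past the bar's axis. Push needed while it rises: roughly 3 to 7 N; each newton on the tongue adds 1 to 1.5 N of push
- wedge: loose wooden wedge, 157 x 44 mm, about 0.2 kg, flat on the counter. Origin on its underside; +x points to the thin end. The top slopes one in four, from 4 mm thick at the thin end (x = +86 mm) to 34 mm at x = -34 mm; behind that, to x = -71 mm, it is 34 mm high and carries the blue grip block. Its waxed faces (friction about 0.45, varies) slide evenly, yet it stays where it is pushed
- wedge_grip (a point): point to grasp in the blue grip block at the wedge's thick end: 56 mm above the underside, 52 mm behind the wedge's origin. The block is 32 mm long, 36 mm wide (across the wedge), 34 to 76 mm above the underside. Pushed hard while held, the wedge tips a little with the hand and settles on release; pushing its flat 34 mm high rear face keeps it flat
- wedge_tip (a point): middle of the wedge's thin end, on its underside, 138 mm ahead of the grip
- gauge: height gauge, loose, 6 kg, beside the free edge: steel foot 90 x 118 x 24 mm, slim post 98 mm high, red spring tongue (gives 1 mm per 10 N) reaching along +y over the last 31 mm of the bar. Origin on the counter below the post. Its underside is the mark, at rest 31 to 44 mm up, different each time and not reported: feel for it. 1 to 12 N on the tongue is snug, over 14 N is forced
- cheese_block: cream-coloured block of cheese, 73 x 89 x 43 mm, about 0.2 kg, lying loose on the board near the hinge; origin under its middle; it rides along with the board
- flat_tin: round flat blue-labelled tin, 86 mm in diameter and 40 mm high, loose bystander left of the stand; origin under its middle
- green_jar: small jar with white lid and green contents, 69 mm in diameter and 80 mm high, loose bystander behind and left of the stand; origin under its middle
Not all that is in view belongs to the job. What is shaped like the cheese_block but yellow is not meant.

How it is judged:
By the outcome, as a careful person would: the job done as asked, in the order asked, and still so for the second after the job is handed in, with the robot touching nothing.
It also fails if it takes over 61 s, if anything falls off the work surface, if the arm or the gripper's body presses on something with over 40 N, if the wrist force passes 120 N, or if a joint passes its speed limit or range.

### The arm

A 6-joint arm with a two-finger parallel gripper is mounted at the origin on a cart in front of the work surface, level with it; the furniture and walls round the work are solid. World frame = base frame: x ahead of the robot, y to its left, z up, the work surface at z = 0. Lengths are in mm, angles in rad, forces in N, time in s.
With the tool pointing down it reaches from about 350 to 975 mm from the base axis. Payload 7.1 kg.
Tool frame: the origin (TCP) lies at the very end of the fingers, on their centre line; the grasp point (between the pads) lies 19 mm behind it; z points along the fingers, y is the line along which they close (so a half turn about z gives the same grasp; the last joint's range is limited). The gripper opens to 88 mm and grips with 3 to 60 N. Pads are 20 mm wide; open, the fingers measure 115 mm over their backs; the gripper's body (75 mm by 178 mm) begins 61 mm behind the grasp point.
Start: joints at [1.278, 0.423, 1.63, -0, 1.089, -0.019], TCP at [168.963, 601.711, 222.675] pointing down, gripper open.
Joint ranges: [-3, 3], [-0.9, 2.11], [0.09, 2.58], [-1.31, 4.45], [0.11, 2.69], [-2.54, 2.54]. Speed limits (rad/s): [2.39, 2.39, 3.01, 3.14, 3.14, 3.14].

### API

Orientations are given as a rotation vector (axis times angle).
In Python, from workcell import * gives the robot as it stands.
- The arm moves only by the tool step_arm, never from a script. Its argument "deltas" is a list of rows, each a list of 3 entries, a list of its own where there are three numbers: the shift along the tool's x, y, z in units of 300 mm (1.0 is 300 mm), then the turn, a rotation vector about the tool's x, y, z in units of 1.5 rad (1.0 is 1.5 rad), then the gripper command: -1 is shut, 1 is fully open, values between are in proportion. In form: [[[dx, dy, dz], [rx, ry, rz], gripper], ...]. A call has 1 to 20 rows; each row is the pose to reach, as a shift and turn from the pose commanded when the call began, along the tool's axes at that moment; what a row does not reach only later rows make up. A row lasts 1/12 s, in which the tool goes at most 41.7 mm and 7.16 degrees, less where a joint would pass 70% of its speed; a pose out of reach is approached as far as the arm can. A call with a number of a shift or a turn outside -1 to 1 is refused whole. A call with a gripper value outside its range is refused whole. The fingers move at their own pace and stop on an object; the grip force is fixed at half the most. Time passes only in rows, so rows that repeat a pose let the fingers close. It gives the time, the measured TCP pose, the force, the opening and the grip force at its end, in the units of the state.
- get_obs(): the state, without advancing time (a new reading comes with each control period).
- get_image(name): name is "scene" or "top" or "wrist"; returns a dict with "pixels" (384x512x3 uint8, red, green, blue), "fx", "fy", "cx", "cy" (pixels), "T" (4x4, takes a point from camera to world coordinates). Camera axes: x right, y down, z forward; pixel columns grow to the right and rows downward; lengths in mm; the calibration is good to about 2 mm. The wrist camera is an equidistant fisheye: a pixel r from the principal point sees the ray r / f radians off the axis. A picture is of the moment at which its call begins. There is no depth.
- close_job(): hands the job in; it is judged then, once.
The state is a dict: "t": time; "qpos": joint angles; "qvel": joint speeds; "joint_torque": joint torques, N m; "ee_pos": TCP position; "orientation": TCP orientation; "ft_force": force on the tool from outside, world axes, zero at the start; "moment": the same for the moment, N m; "width": finger opening in mm; "grasp_force": force on a finger pad.
Only numpy, scipy, OpenCV 4.12 (cv2) and the standard library are available. Lean on these libraries where they do the work, as an engineer would, in place of code of your own. Each camera call takes 0.05 s, during which the arm holds its last target. There are 200 camera calls.

## Working session

There is one attempt and no reset: what is moved stays moved. The work goes in short steps, Python scripts to look and compute and a tool call to move; the robot and the scene stay as the last step left them, time stands still between calls to the robot, and variables do not carry over. Pictures are saved under pics/ and viewed, at most 10 in all, crops included, and the job is handed in when it is done.

Besides the shell and the picture viewer there is one more tool, called after "Request:" by a JSON object that holds its "fn" and its "kwargs", one argument or row to a line. step_arm: Moves the arm, as the interface text tells. Its arguments: {"type":"object","properties":{"deltas":{"type":"array","items":{"type":"array"}}},"required":["deltas"]}

```bash
mkdir -p pics; ls
python3 - <<'E'
from workcell import *
import cv2,pickle
d={}
for n in("scene","top"):
    d[n]=get_image(n); cv2.imwrite(f"pics/{n}0.png",d[n]["pixels"][:,:,::-1])
    print(n,d[n]["fx"],d[n]["cx"],d[n]["cy"],d[n]["T"].round(3).tolist())
pickle.dump(d,open("d0.pkl","wb"))
o=get_obs();print(o)
E
```

```text
pics
scene 446.73790999150265 252.11420630102504 192.69182433989542 [[0.743, -0.497, 0.448, -98.136], [-0.669, -0.567, 0.481, -600.102], [0.015, -0.657, -0.753, 1085.201], [0.0, 0.0, 0.0, 1.0]]
top 426.3299193877064 252.72074504273147 192.16652048573258 [[-0.006, -0.998, 0.067, 463.155], [-1.0, 0.006, 0.004, 44.032], [-0.004, -0.067, -0.998, 1228.748], [0.0, 0.0, 0.0, 1.0]]
{'t': 0.1, 'qpos': array([ 1.27798031e+00,  4.23757795e-01,  1.63054436e+00, -3.28436811e-05,
        1.08862190e+00, -1.90035868e-02]), 'qvel': array([ 8.31859574e-04, -9.53469912e-04, -4.01150836e-03, -9.57304406e-05,
        1.05554432e-03,  9.89019217e-04]), 'joint_torque': array([-2.32211937e-05, -5.45617318e+01, -2.74324715e+01,  6.44428516e-02,
        1.89601060e-02, -5.61217121e-05]), 'ee_pos': array([168.85242797, 601.26962539, 222.01077107]), 'orientation': array([-4.28713103e-01, -3.11202294e+00,  2.07297025e-03]), 'ft_force': array([ 0.99270015,  0.57166415, -0.02268132]), 'moment': array([-0.03386084,  0.02661593,  0.03808812]), 'grasp_force': 0.0, 'width': 87.78689218308848}
```

View pics/scene0.png

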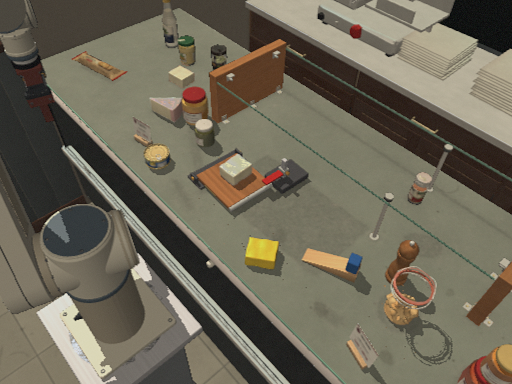

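View pics/top0.png

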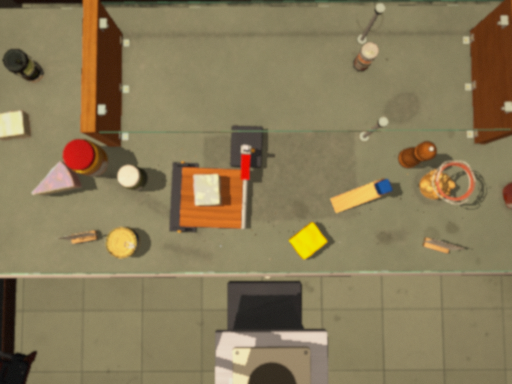

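The scene picture shows the stand at about (240,180), its gauge at (290,178), the wedge at (333,262), a yellow decoy at (262,252), and the white cheese on the board at (236,168). In the top picture the bar is at column 245, rows 175-228. The gauge is at (246,145) and the wedge at (360,196), with its blue grip at (384,187). The decoy is at (308,240). A glass edge runs along row 130.

Possible mix-ups for the wedge: the orange-brown board (210,210), the wooden side walls (95,70) and (490,75), and the small label holders (85,237) and (435,245). I choose (360,196), the one with the blue grip block.

```bash
cat > h.py <<'E'
import numpy as np,cv2,pickle
def ray(im,uv,z):
    uv=np.atleast_2d(np.asarray(uv,float))
    d=np.c_[(uv[:,0]-im["cx"])/im["fx"],(uv[:,1]-im["cy"])/im["fy"],np.ones(len(uv))]@im["T"][:3,:3].T
    o=im["T"][:3,3]; return o+d*((z-o[2])/d[:,2])[:,None]
def proj(im,p):
    c=(np.atleast_2d(p)-im["T"][:3,3])@im["T"][:3,:3]
    return np.c_[c[:,0]/c[:,2]*im["fx"]+im["cx"],c[:,1]/c[:,2]*im["fy"]+im["cy"]]
E
python3 - <<'E'
from h import *
d=pickle.load(open("d0.pkl","rb"))
t=d["top"]["pixels"][110:260,165:405,::-1]; s=d["scene"]["pixels"][140:290,180:380,::-1]
cv2.imwrite("pics/tz.png",cv2.resize(t,(800,500),interpolation=cv2.INTER_CUBIC))
cv2.imwrite("pics/sz.png",cv2.resize(s,(800,600),interpolation=cv2.INTER_CUBIC))
for n in d:
    im=d[n];h=cv2.cvtColor(im["pixels"],cv2.COLOR_RGB2HSV)
    for nm,lo,hi in(("blue",(100,120,50),(125,255,255)),("wood",(8,70,120),(20,175,255)),("board",(3,130,90),(14,255,255)),("red",(0,190,120),(4,255,255)),("red2",(172,190,120),(179,255,255))):
        m=cv2.inRange(h,lo,hi)
        k,l,st,c=cv2.connectedComponentsWithStats(m)
        print(n,nm,[(st[i].tolist(),c[i].round(1).tolist()) for i in range(1,k) if st[i,4]>25])
E
```

```text
scene blue [([346, 253, 16, 21, 203], [353.4, 263.0])]
scene wood [([209, 39, 77, 38, 553], [246.3, 57.8]), ([71, 51, 55, 29, 389], [99.8, 64.9]), ([169, 74, 14, 14, 55], [175.5, 80.4]), ([181, 98, 26, 15, 152], [191.0, 105.5]), ([154, 103, 25, 17, 99], [165.4, 110.3]), ([134, 134, 15, 10, 59], [141.0, 138.7]), ([144, 144, 25, 18, 253], [156.3, 151.7]), ([197, 153, 68, 54, 1203], [228.5, 183.8]), ([413, 183, 14, 9, 63], [418.7, 187.8]), ([400, 240, 16, 12, 108], [406.3, 246.1]), ([302, 248, 55, 29, 663], [326.1, 260.1]), ([499, 261, 13, 24, 160], [507.0, 273.9]), ([392, 267, 43, 31, 162], [417.6, 277.6]), ([383, 293, 35, 32, 608], [398.2, 309.8]), ([399, 292, 18, 11, 65], [407.9, 297.2]), ([347, 340, 20, 28, 173], [356.3, 353.5]), ([486, 344, 26, 31, 420], [502.2, 356.2])]
scene board [([209, 39, 77, 84, 2604], [245.8, 78.7]), ([112, 71, 15, 10, 31], [118.7, 75.3]), ([197, 153, 69, 54, 1318], [230.0, 184.3]), ([414, 184, 12, 7, 32], [419.1, 188.0]), ([398, 240, 20, 22, 236], [407.0, 249.5]), ([386, 259, 13, 23, 130], [391.8, 269.4]), ([498, 262, 14, 24, 166], [507.0, 274.5]), ([396, 
[... 1434 characters left out ...]
]), ([127, 244, 10, 13, 34], [132.3, 249.9]), ([109, 251, 17, 8, 48], [115.8, 254.6]), ([0, 272, 512, 7, 1363], [253.9, 275.4]), ([233, 348, 78, 36, 1554], [278.7, 361.5])]
top board [([88, 0, 6, 30, 75], [90.3, 12.2]), ([81, 0, 27, 145, 350], [95.4, 78.2]), ([470, 0, 42, 131, 4343], [492.2, 69.1]), ([357, 55, 13, 9, 42], [362.4, 59.9]), ([475, 131, 35, 13, 229], [487.6, 135.2]), ([62, 139, 34, 34, 173], [79.0, 154.8]), ([398, 142, 38, 26, 580], [416.2, 154.2]), ([435, 163, 40, 38, 357], [456.5, 183.3]), ([179, 166, 72, 63, 2882], [212.3, 199.5]), ([503, 183, 9, 21, 159], [507.5, 193.6])]
top red [([63, 140, 30, 29, 713], [77.9, 154.3]), ([241, 155, 10, 25, 214], [245.4, 166.1])]
top red2 []
```

View pics/tz.png

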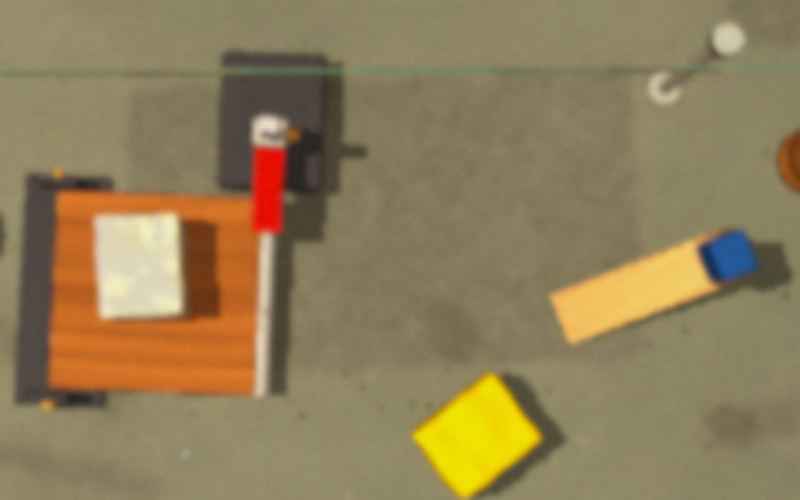

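View pics/sz.png

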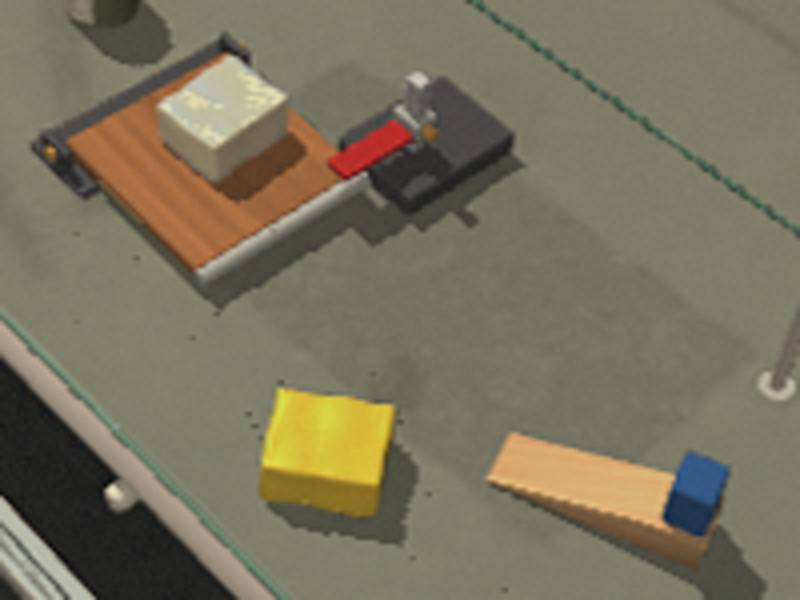

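The crops confirm the wedge at (640,290) in the top crop. Its thin end is at (551,295)-(571,343), and its blue grip block is at (730,255). The bar runs from (267,232) to (261,395). The board's hinge-side corners are (57,192) and (48,390). The red tongue covers the bar's far end at (268,190). The white block on the board is the cheese; the yellow one at (478,435) is the decoy.

Run:
```python
from h import *
d=pickle.load(open("d0.pkl","rb"))
T,S=d["top"],d["scene"]
tz=lambda p:(np.array(p,float)+.5)*.3-.5+[165,110]
sz=lambda p:(np.array(p,float)+.5)*.25-.5+[180,140]
for n,p,z in(("bar near top",(261,395),22),("bar mid",(267,232),25),("boardHingeFar",(57,192),25),("boardHingeNear",(48,390),25),("boardEdgeFar",(250,196),25),("boardEdgeNear",(256,390),25),("thinA",(551,295),4),("thinB",(571,343),4),
  ("tongue end A",(253,230),40),("tongue end B",(282,232),40),("brkt far",(28,174),5),("brkt near",(17,400),5),("yellow near pt",(490,375),43),("yellow rt",(541,437),43)):
    print(n,ray(T,tz(p),z)[0].round(1))
for n,p,z in(("bar near",(205,272),22),("bar far",(362,183),25),("hinge near",(68,140),25),("thinA",(512,434),4),("thinB",(488,479),4)):
    print("S",n,ray(S,sz(p),z)[0].round(1))
b=[]
for im in(T,S):
    h=cv2.cvtColor(im["pixels"],cv2.COLOR_RGB2HSV);m=cv2.inRange(h,(100,120,50),(125,255,255))
    c=max(cv2.findContours(m,0,2)[0],key=cv2.contourArea)
    uv=cv2.moments(m);uv=(uv["m10"]/uv["m00"],uv["m01"]/uv["m00"])
    b.append(uv); print("blue",uv,[ray(im,uv,z)[0].round(1).tolist() for z in(56,66,76)])
# triangulate glass edge: green line top row ~131.5 / two views 
for im,uv in((T,(345,130.5)),(S,(190,None))): pass
print("glass edge top: z=0,300",ray(T,(345,131),0)[0].round(),ray(T,(345,131),300)[0].round(),ray(T,(345,131),500)[0].round())
# post heads
print("post base",ray(T,tz((664,88)),0)[0].round(), ray(S,(374,237),0)[0].round(),"post top cands",[ray(T,tz((728,38)),z)[0].round().tolist() for z in(200,300,400)],[ray(S,(389,197),z)[0].round().tolist() for z in(200,300,400)])
```

```text
bar near top [442.8  76.5  22. ]
bar mid [581.   70.7  25. ]
boardHingeFar [616.4 249.6  25. ]
boardHingeNear [448.1 256.4  25. ]
boardEdgeFar [611.9  85.   25. ]
boardEdgeNear [447.1  80.6  25. ]
thinA [ 527.  -173.5    4. ]
thinB [ 485.5 -190.     4. ]
tongue end A [581.3  82.1  40. ]
tongue end B [579.4  57.8  40. ]
brkt far [634.8 278.3   5. ]
brkt near [439.4 286.5   5. ]
yellow near pt [ 458.6 -114.7   43. ]
yellow rt [ 407.1 -156.2   43. ]
S bar near [445.   76.2  22. ]
S bar far [597.   61.6  25. ]
S hinge near [449.2 253.6  25. ]
S thinA [ 523.7 -175.2    4. ]
S thinB [ 482.9 -190.3    4. ]
blue (383.5974842767296, 186.60377358490567) [[555.2, -312.6, 56.0], [554.4, -309.6, 66.0], [553.6, -306.5, 76.0]]
blue (345.3018867924528, 258.66509433962267) [[545.8, -287.2, 56.0], [539.5, -290.3, 66.0], [533.3, -293.3, 76.0]]
glass edge top: z=0,300 [ 723. -222.    0.] [ 659. -157.  300.] [ 617. -114.  500.]
post base [ 708. -276.    0.] [ 704. -278.    0.] post top cands [[705.0, -272.0, 200.0], [681.0, -241.0, 300.0], [658.0, -210.0, 400.0]] [[689.0, -283.0, 200.0], [600.0, -319.0, 300.0], [511.0, -355.0, 400.0]]
```

Run:
```python
from h import *
from scipy.spatial.transform import Rotation as R
d=pickle.load(open("d0.pkl","rb"));T,S=d["top"],d["scene"]
# front/back green line: intersection of back-projected planes
def n(im,a,b):
    p=ray(im,a,0)[0];q=ray(im,b,0)[0];o=im["T"][:3,3];return np.cross(p-o,q-o),o
for nm,ta,tb,sa,sb in(("front",(50,272.5),(450,272.5),(180,218.6),(245,289.5)),("rear",(180,131.3),(400,130.5),(297.4,140),(380,198.6)),("counter edge",(50,275),(450,275),(180,222),(240,290))):
    n1,o1=n(T,ta,tb);n2,o2=n(S,sa,sb)
    for y in(300,0,-300):
        A=np.array([n1,n2,[0,1,0]]);print(nm,np.linalg.solve(A,[n1@o1,n2@o2,y]).round())
b=ray(S,(353.4,263),66)[0];print("blue S z66",b.round(1))
# board line fits via mask in top, upsampled contour
h=cv2.cvtColor(T["pixels"],cv2.COLOR_RGB2HSV)
print("near board edge rows", end=" ")
pts=[]
for u in range(185,240,3):
    col=T["pixels"][205:250,u].astype(float);g=col[:,0]-col[:,2]
    v=np.argmin(np.diff(g)[10:])+10; pts.append((u,205+v+.5))
p=ray(T,pts,25);f=np.polyfit(p[:,1],p[:,0],1);print("near side x=%.4f y+%.1f"%tuple(f), "at73",np.polyval(f,73))
pts=[]
for v in range(186,224,2):
    r=T["pixels"][v,235:260].astype(float).sum(1)/3; u=235+np.sum(np.arange(25)*(r>165)*r)/max(1,np.sum((r>165)*r)); pts.append((u,v))
p=ray(T,pts,25);f=np.polyfit(p[:,0],p[:,1],1);print("bar y=%.4f x+%.1f"%tuple(f),"at 528",np.polyval(f,528),(p[:,1]-np.polyval(f,p[:,0])).round(1))
# start frame
o=R.from_rotvec([-.428713,-3.112023,0]).as_matrix();print(o.round(3))
```

```text
front [317. 300.  -2.]
front [313.   0. -21.]
front [ 309. -300.  -41.]
rear [688. 300. 174.]
rear [687.  -0. 176.]
rear [ 686. -300.  178.]
counter edge [311. 300.   2.]
counter edge [305.   0. -27.]
counter edge [ 300. -300.  -56.]
blue S z66 [ 545.3 -313.5   66. ]
near board edge rows near side x=0.0320 y+441.4 at73 443.7272509551136
bar y=-0.0466 x+98.7 at 528 74.07246408155856 [ 0.4  0.2 -0.  -0.3 -0.5 -0.7 -0.9  0.1 -0.1  1.   0.8  0.6  0.4  0.2
 -0.  -0.3 -0.5 -0.7  0.3]
[[-0.963  0.27  -0.   ]
 [ 0.27   0.963  0.   ]
 [ 0.    -0.    -1.   ]]
```

```bash
cat >> h.py <<'E'
from scipy.spatial.transform import Rotation as R
def plan(p0,phi0,p1,phi1):
    """units for a pure move of a downward tool; phi = world angle of tool x, deg"""
    f=np.radians(phi0);X=np.array([np.cos(f),np.sin(f),0]);Y=np.array([np.sin(f),-np.cos(f),0])
    d=np.subtract(p1,p0);return np.round([d@X/300,d@Y/300,-d[2]/300],4),round(-np.radians(phi1-phi0)/1.5,4)
def after(p0,phi0,s,rz):
    f=np.radians(phi0);X=np.array([np.cos(f),np.sin(f),0]);Y=np.array([np.sin(f),-np.cos(f),0])
    return np.array(p0)+300*(s[0]*X+s[1]*Y-s[2]*np.array([0,0,1])),phi0-np.degrees(rz*1.5)
E
python3 - <<'E'
from h import *
p,f=np.array([168.963,601.711,222.675]),164.31
for s,rz in(((-.686,-.861,0),0),((-.686,-.861,0),0)): p,f=after(p,f,s,rz);print(p,f)
print(plan(p,f,(554,-311,130),111.3))
E
```

```text
[297.24198386 297.38053439 222.675     ] 164.31
[425.52096772  -6.94993123 222.675     ] 164.31
(array([-0.6864, -0.8599,  0.3089]), np.float64(0.6168))
```

Request:
{"fn": "step_arm", "kwargs": {
  "deltas": [
    [[-0.08,-0.1,0],[0,0,0],1],
    [[-0.16,-0.2,0],[0,0,0],1],
    [[-0.25,-0.31,0],[0,0,0],1],
    [[-0.33,-0.41,0],[0,0,0],1],
    [[-0.41,-0.51,0],[0,0,0],1],
    [[-0.49,-0.61,0],[0,0,0],1],
    [[-0.57,-0.72,0],[0,0,0],1],
    [[-0.63,-0.79,0],[0,0,0],1],
    [[-0.686,-0.861,0],[0,0,0],1],
    [[-0.686,-0.861,0],[0,0,0],1]
  ]
}}

```text
t: 0.93
ee_pos: [297.7, 293.7, 222.4]
orientation: [-0.433, -3.111, 0.003]
ft_force: [-0.1, 0.7, -0.3]
width: 88.2
grasp_force: 0.0
```

Request:
{"fn": "step_arm", "kwargs": {
  "deltas": [
    [[-0.08,-0.1,0],[0,0,0],1],
    [[-0.16,-0.2,0],[0,0,0],1],
    [[-0.25,-0.31,0],[0,0,0],1],
    [[-0.33,-0.41,0],[0,0,0],1],
    [[-0.41,-0.51,0],[0,0,0],1],
    [[-0.49,-0.61,0],[0,0,0],1],
    [[-0.57,-0.72,0],[0,0,0],1],
    [[-0.63,-0.79,0],[0,0,0],1],
    [[-0.686,-0.861,0],[0,0,0],1],
    [[-0.686,-0.861,0],[0,0,0],1]
  ]
}}

```text
t: 1.77
ee_pos: [427.7, -9.8, 222.8]
orientation: [0.434, 3.11, -0.001]
ft_force: [-0.3, 0.1, 0.1]
width: 87.8
grasp_force: 0.0
```

Request:
{"fn": "step_arm", "kwargs": {
  "deltas": [
    [[-0.08,-0.1,0.03],[0,0,0.07],1],
    [[-0.16,-0.2,0.06],[0,0,0.14],1],
    [[-0.24,-0.3,0.1],[0,0,0.21],1],
    [[-0.32,-0.4,0.14],[0,0,0.28],1],
    [[-0.4,-0.5,0.18],[0,0,0.35],1],
    [[-0.48,-0.6,0.22],[0,0,0.42],1],
    [[-0.56,-0.7,0.26],[0,0,0.49],1],
    [[-0.62,-0.78,0.29],[0,0,0.56],1],
    [[-0.686,-0.86,0.309],[0,0,0.617],1],
    [[-0.686,-0.86,0.309],[0,0,0.617],1],
    [[-0.686,-0.86,0.309],[0,0,0.617],1],
    [[-0.686,-0.86,0.309],[0,0,0.617],1],
    [[-0.686,-0.86,0.309],[0,0,0.617],1]
  ]
}}

```text
t: 2.85
ee_pos: [553.6, -309.3, 130.0]
orientation: [-1.77, -2.595, -0.0]
ft_force: [0.4, 0.1, 0.0]
width: 88.1
grasp_force: 0.0
```

Run:
```python
from workcell import *
from h import *
o=get_obs();print(o["ee_pos"],o["orientation"],o["qpos"].round(2),o["ft_force"])
w=get_image("wrist");cv2.imwrite("pics/w1.png",w["pixels"][:,:,::-1]);print(w["fx"],w["cx"],w["cy"],w["T"].round(3).tolist())
pickle.dump(w,open("w1.pkl","wb"))
```

```text
[ 553.62341657 -309.25709684  130.04705242] [-1.76966786e+00 -2.59460427e+00 -1.63905108e-04] [-0.53  0.55  1.67  0.    0.93 -0.9 ] [0.39253929 0.07400221 0.00507335]
297.3186396354542 260.5446990843621 195.2042670735345 [[0.931, 0.35, 0.108, 523.508], [0.366, -0.889, -0.276, -234.587], [-0.001, 0.296, -0.955, 292.462], [0.0, 0.0, 0.0, 1.0]]
```

View pics/w1.png

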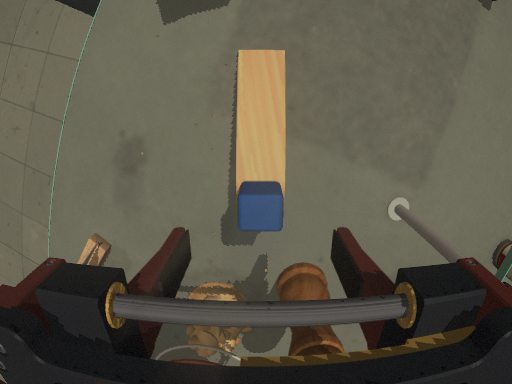

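The wrist picture shows the wedge centred between the fingers. Its thin end is at (262,50) and its blue grip block at (260,206), straight along the tool axis.

Run:
```python
from h import *
w=pickle.load(open("w1.pkl","rb"))
def fr(uv,z):
    x=(uv[0]-w["cx"])/w["fx"];y=(uv[1]-w["cy"])/w["fx"];r=np.hypot(x,y);d=np.array([x/r*np.sin(r),y/r*np.sin(r),np.cos(r)])
    d=w["T"][:3,:3]@d;o=w["T"][:3,3];return (o+d*(z-o[2])/d[2]).round(1)
for uv,z in(((239,50),4),((284,50),4),((239,230),76),((283,230),76),((240,182),40),((283,182),40)):print(uv,z,fr(uv,z))
```

```text
(239, 50) 4 [ 484.1 -191.     4. ]
(284, 50) 4 [ 523.9 -175.3    4. ]
(239, 230) 76 [ 542.6 -330.4   76. ]
(283, 230) 76 [ 575.2 -317.6   76. ]
(240, 182) 40 [ 530.7 -302.9   40. ]
(283, 182) 40 [ 565.9 -289.    40. ]
```

Request:
{"fn": "step_arm", "kwargs": {
  "deltas": [
    [[0,0,0.1],[0,0,0],1],
    [[0,0,0.2],[0,0,0],1],
    [[0,0,0.26],[0,0,0],1],
    [[0,0,0.29],[0,0,0],1],
    [[0,0,0.307],[0,0,0],1],
    [[0,0,0.307],[0,0,0],1],
    [[0,0,0.307],[0,0,0],-1],
    [[0,0,0.307],[0,0,0],-1],
    [[0,0,0.307],[0,0,0],-1],
    [[0,0,0.307],[0,0,0],-1],
    [[0,0,0.307],[0,0,0],-1],
    [[0,0,0.307],[0,0,0],-1],
    [[0,0,0.307],[0,0,0],-1],
    [[0,0,0.307],[0,0,0],-1]
  ]
}}

```text
t: 4.07
ee_pos: [553.9, -311.0, 37.9]
orientation: [1.773, 2.593, 0.0]
ft_force: [-0.8, 0.1, -0.3]
width: 38.2
grasp_force: 0.0
```

Run:
```python
from h import *
p,f=after([425.521,-6.95,222.675],164.31,(-.686,-.86,.309),.617);print(p,f)
p,f=after(p,f,(0,0,.307),0);print(p,f)
# bar mid, heading 87.8; tip 30 mm short
u=np.array([np.cos(np.radians(87.8)),np.sin(np.radians(87.8)),0]);b=np.array([527.5,74,0])
g=b-u*(30+138);g[2]=p[2];print("grip",g,plan(p,f,g,87.8))
```

```text
[ 553.88111359 -310.99164392  129.975     ] 111.28275606064231
[ 553.88111359 -310.99164392   37.875     ] 111.28275606064231
grip [521.05084807 -93.87616996  37.875     ] (array([ 0.7141,  0.1607, -0.    ]), np.float64(0.2732))
```

Request:
{"fn": "step_arm", "kwargs": {
  "deltas": [
    [[0,0,0],[0,0,0],-1],
    [[0,0,0],[0,0,0],-1],
    [[0,0,0],[0,0,0],-1],
    [[0,0,0],[0,0,0],-1]
  ]
}}

```text
t: 4.4
ee_pos: [553.9, -311.0, 37.9]
orientation: [1.773, 2.593, -0.0]
ft_force: [-0.6, 0.4, 0.7]
width: 36.1
grasp_force: 30.0
```

Request:
{"fn": "step_arm", "kwargs": {
  "deltas": [
    [[0.03,0.007,0],[0,0,0.012],-1],
    [[0.07,0.016,0],[0,0,0.027],-1],
    [[0.12,0.027,0],[0,0,0.046],-1],
    [[0.17,0.038,0],[0,0,0.065],-1],
    [[0.22,0.05,0],[0,0,0.084],-1],
    [[0.27,0.061,0],[0,0,0.103],-1],
    [[0.32,0.072,0],[0,0,0.122],-1],
    [[0.37,0.083,0],[0,0,0.142],-1],
    [[0.42,0.095,0],[0,0,0.161],-1],
    [[0.47,0.106,0],[0,0,0.18],-1],
    [[0.52,0.117,0],[0,0,0.199],-1],
    [[0.57,0.128,0],[0,0,0.218],-1],
    [[0.62,0.14,0],[0,0,0.237],-1],
    [[0.67,0.151,0],[0,0,0.256],-1],
    [[0.7,0.158,0],[0,0,0.268],-1],
    [[0.714,0.161,0],[0,0,0.273],-1],
    [[0.714,0.161,0],[0,0,0.273],-1],
    [[0.714,0.161,0],[0,0,0.273],-1]
  ]
}}

```text
t: 5.9
ee_pos: [521.2, -93.9, 37.9]
orientation: [-2.262, -2.18, 0.0]
ft_force: [0.1, 0.6, -0.2]
width: 35.9
grasp_force: 30.0
```

Run:
```python
from workcell import *
from h import *
o=get_obs();print(o["ee_pos"],o["orientation"],o["ft_force"])
w=get_image("wrist");pickle.dump(w,open("w2.pkl","wb"));cv2.imwrite("pics/w2.png",w["pixels"][:,:,::-1])
```

```text
[521.21060342 -93.86169304  37.86769678] [-2.26218723e+00 -2.17978905e+00  4.61598734e-05] [ 0.05104669  0.6454302  -0.18324484]
```

View pics/w2.png

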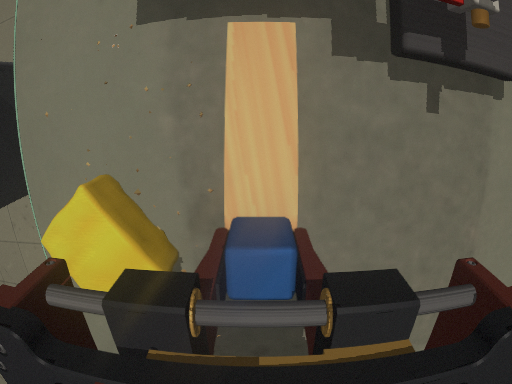

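The wrist picture shows the wedge squarely held and aligned: thin end at (262,22), grip at (262,258). The yellow decoy at (110,235) was not touched. I'll slide the tip just under the bar, then release.

Request:
{"fn": "step_arm", "kwargs": {
  "deltas": [
    [[0.03,0,0],[0,0,0],-1],
    [[0.06,0,0],[0,0,0],-1],
    [[0.09,0,0],[0,0,0],-1],
    [[0.12,0,0],[0,0,0],-1],
    [[0.133,0,0],[0,0,0],-1],
    [[0.133,0,0],[0,0,0],-1],
    [[0.133,0,0],[0,0,0],-1],
    [[0.133,0,0],[0,0,0],-1]
  ]
}}

```text
t: 6.62
ee_pos: [522.7, -53.8, 37.9]
orientation: [-2.263, -2.179, 0.0]
ft_force: [-1.1, 1.9, -1.2]
width: 35.5
grasp_force: 30.0
```

Request:
{"fn": "step_arm", "kwargs": {
  "deltas": [
    [[0,0,0],[0,0,0],0.5],
    [[0,0,0],[0,0,0],0.5],
    [[0,0,0],[0,0,0],0.5],
    [[0,0,0],[0,0,0],0.5],
    [[0,0,0],[0,0,0],0.5],
    [[0,0,0],[0,0,0],0.5]
  ]
}}

```text
t: 7.12
ee_pos: [522.7, -54.1, 37.9]
orientation: [-2.263, -2.179, 0.0]
ft_force: [-0.8, 0.3, 0.0]
width: 66.0
grasp_force: 0.0
```

Request:
{"fn": "step_arm", "kwargs": {
  "deltas": [
    [[0,0,-0.08],[0,0,0],0.5],
    [[0,0,-0.15],[0,0,0],0.5],
    [[0,0,-0.17],[0,0,0],0.5],
    [[-0.04,0,-0.17],[0,0,0],0.5],
    [[-0.08,0,-0.17],[0,0,0],-0.61],
    [[-0.13,0,-0.17],[0,0,0],-0.61],
    [[-0.15,0,-0.17],[0,0,0],-0.61],
    [[-0.15,0,-0.17],[0,0,0],-0.61],
    [[-0.15,0,-0.17],[0,0,0],-0.61],
    [[-0.15,0,-0.1],[0,0,0],-0.61],
    [[-0.15,0,0],[0,0,0],-0.61],
    [[-0.15,0,0.06],[0,0,0],-0.61],
    [[-0.15,0,0.09],[0,0,0],-0.61],
    [[-0.15,0,0.09],[0,0,0],-0.61],
    [[-0.15,0,0.09],[0,0,0],-0.61]
  ]
}}

```text
t: 8.37
ee_pos: [520.8, -98.6, 10.7]
orientation: [-2.262, -2.179, 0.001]
ft_force: [0.6, -0.4, 0.0]
width: 17.0
grasp_force: 0.0
```

Run:
```python
from workcell import *
from h import *
o=get_obs();print(o["ee_pos"],o["orientation"],o["ft_force"],o["width"])
T=get_image("top");pickle.dump(T,open("t3.pkl","wb"));w=get_image("wrist")
a=cv2.resize(T["pixels"][110:260,185:385],(400,300),interpolation=3);b=cv2.resize(w["pixels"],(400,300))
cv2.imwrite("pics/m3.png",np.hstack([a,b])[:,:,::-1])
```

```text
[520.83474931 -98.64800188  10.69259569] [-2.26231942e+00 -2.17859748e+00  8.27888642e-04] [ 0.55626816 -0.43365478  0.00971687] 16.961834946896417
```

View pics/m3.png

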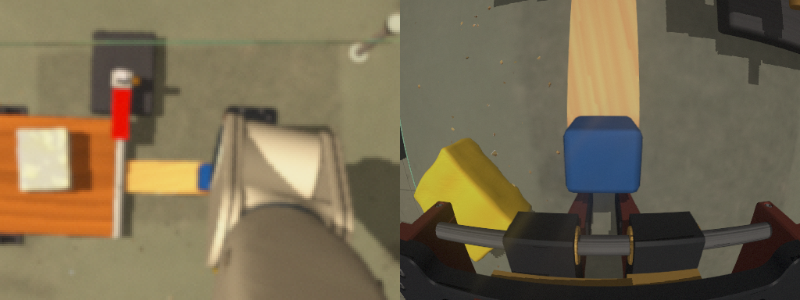

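The picture shows the wedge under the middle of the bar and square to it. The fingers are just behind its rear face, and the decoy is clear. Next I push the rear face.

Request:
{"fn": "step_arm", "kwargs": {
  "deltas": [
    [[0.015,0,0],[0,0,0],-0.61],
    [[0.03,0,0],[0,0,0],-0.61],
    [[0.04,0,0],[0,0,0],-0.61],
    [[0.045,0,0],[0,0,0],-0.61],
    [[0.05,0,0],[0,0,0],-0.61],
    [[0.06,0,0],[0,0,0],-0.61],
    [[0.07,0,0],[0,0,0],-0.61],
    [[0.08,0,0],[0,0,0],-0.61],
    [[0.09,0,0],[0,0,0],-0.61],
    [[0.1,0,0],[0,0,0],-0.61],
    [[0.11,0,0],[0,0,0],-0.61],
    [[0.12,0,0],[0,0,0],-0.61],
    [[0.13,0,0],[0,0,0],-0.61],
    [[0.14,0,0],[0,0,0],-0.61],
    [[0.147,0,0],[0,0,0],-0.61]
  ]
}}

```text
t: 9.72
ee_pos: [522.8, -55.1, 11.0]
orientation: [2.262, 2.179, -0.0]
ft_force: [0.2, -5.0, 1.5]
width: 17.2
grasp_force: 2.9
```

Request:
{"fn": "step_arm", "kwargs": {
  "deltas": [
    [[0.003,0,0],[0,0,0],-0.61],
    [[0.007,0,0],[0,0,0],-0.61],
    [[0.01,0,0],[0,0,0],-0.61]
  ]
}}

```text
t: 9.97
ee_pos: [523.0, -52.2, 11.0]
orientation: [2.262, 2.179, -0.0]
ft_force: [-0.5, -5.5, 1.8]
width: 17.6
grasp_force: 2.9
```

Request:
{"fn": "step_arm", "kwargs": {
  "deltas": [
    [[0.003,0,0],[0,0,0],-0.61],
    [[0.006,0,0],[0,0,0],-0.61],
    [[0.01,0,0],[0,0,0],-0.61]
  ]
}}

```text
t: 10.22
ee_pos: [523.1, -49.3, 11.0]
orientation: [2.263, 2.178, -0.0]
ft_force: [-0.3, -6.7, 1.3]
width: 16.9
grasp_force: 2.9
```

Run:
```python
from h import *
d=pickle.load(open("d0.pkl","rb"));T,S=d["top"],d["scene"]
tz=lambda p:(np.array(p,float)+.5)*.3-.5+[165,110]
sz=lambda p:(np.array(p,float)+.5)*.25-.5+[180,140]
for a,b in(((253,230),(330,162)),((282,232),(347,178)),((256,148),(396,122))):
    oa=T["T"][:3,3];ob=S["T"][:3,3];da=ray(T,tz(a),0)[0]-oa;db=ray(S,sz(b),0)[0]-ob
    k=np.linalg.lstsq(np.c_[da,-db],ob-oa,rcond=None)[0];print(oa+k[0]*da,ob+k[1]*db)
```

```text
[580.81945496  81.96059859  44.70468288] [580.43709215  82.29942808  44.67753938]
[578.69988033  57.66341604  47.64027411] [577.03042636  59.14299202  47.49403199]
[649.90145534  79.14820525  45.35687045] [650.1260055   78.94583289  45.38630056]
```

Request:
{"fn": "step_arm", "kwargs": {
  "deltas": [
    [[0.003,0,0],[0,0,0],-0.61],
    [[0.006,0,0],[0,0,0],-0.61],
    [[0.01,0,0],[0,0,0],-0.61],
    [[0.013,0,0],[0,0,0],-0.61],
    [[0.016,0,0],[0,0,0],-0.61]
  ]
}}

```text
t: 10.63
ee_pos: [523.3, -44.5, 11.0]
orientation: [2.262, 2.179, -0.0]
ft_force: [-0.0, -5.8, 2.5]
width: 16.9
grasp_force: 2.9
```

Request:
{"fn": "step_arm", "kwargs": {
  "deltas": [
    [[0.003,0,0],[0,0,0],-0.61],
    [[0.006,0,0],[0,0,0],-0.61],
    [[0.01,0,0],[0,0,0],-0.61],
    [[0.013,0,0],[0,0,0],-0.61],
    [[0.016,0,0],[0,0,0],-0.61]
  ]
}}

```text
t: 11.05
ee_pos: [523.4, -39.7, 11.0]
orientation: [2.263, 2.179, -0.0]
ft_force: [0.1, -5.5, 2.1]
width: 17.0
grasp_force: 2.9
```

Request:
{"fn": "step_arm", "kwargs": {
  "deltas": [
    [[0.003,0,0],[0,0,0],-0.61],
    [[0.006,0,0],[0,0,0],-0.61],
    [[0.01,0,0],[0,0,0],-0.61],
    [[0.013,0,0],[0,0,0],-0.61]
  ]
}}

```text
t: 11.38
ee_pos: [523.5, -35.8, 11.0]
orientation: [2.263, 2.179, -0.0]
ft_force: [-0.1, -4.8, 1.7]
width: 17.1
grasp_force: 2.9
```

Request:
{"fn": "step_arm", "kwargs": {
  "deltas": [
    [[0.003,0,0],[0,0,0],-0.61],
    [[0.006,0,0],[0,0,0],-0.61],
    [[0.01,0,0],[0,0,0],-0.61],
    [[0.013,0,0],[0,0,0],-0.61]
  ]
}}

```text
t: 11.72
ee_pos: [523.7, -31.9, 11.0]
orientation: [2.263, 2.179, -0.0]
ft_force: [0.1, -5.7, 1.6]
width: 17.4
grasp_force: 2.9
```

Request:
{"fn": "step_arm", "kwargs": {
  "deltas": [
    [[0.003,0,0],[0,0,0],-0.61],
    [[0.006,0,0],[0,0,0],-0.61],
    [[0.01,0,0],[0,0,0],-0.61]
  ]
}}

```text
t: 11.97
ee_pos: [523.8, -28.9, 11.0]
orientation: [2.263, 2.178, -0.0]
ft_force: [0.1, -5.3, 1.7]
width: 17.2
grasp_force: 2.9
```

Run:
```python
from workcell import *
from h import *
S=get_image("scene");pickle.dump(S,open("s4.pkl","wb"))
cv2.imwrite("pics/s4.png",cv2.resize(S["pixels"][140:240,180:320,::-1],(798,570),interpolation=cv2.INTER_CUBIC))
```

```text
(no output)
```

View pics/s4.png

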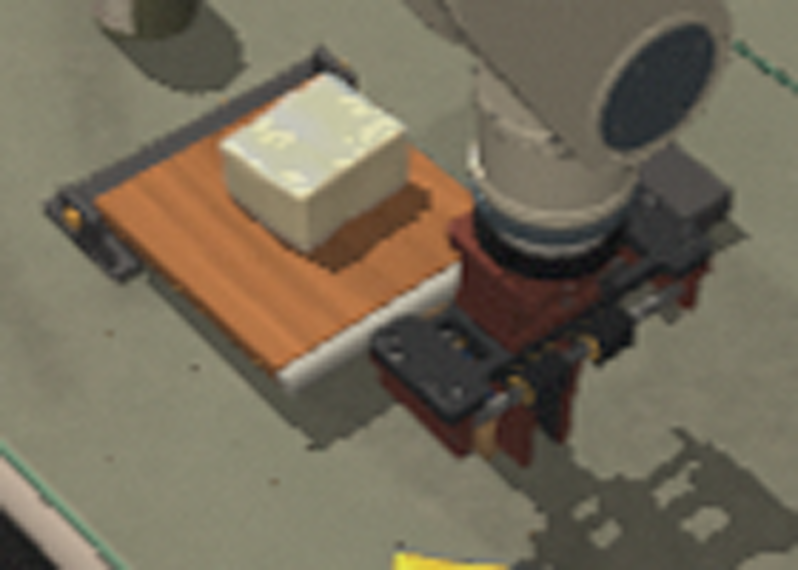

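The picture shows the board rising, with its free edge at (290,380)-(460,275) and the cheese unmoved at (315,160). The gauge is hidden behind the hand, so I continue by feel.

Request:
{"fn": "step_arm", "kwargs": {
  "deltas": [
    [[0.003,0,0],[0,0,0],-0.61],
    [[0.006,0,0],[0,0,0],-0.61],
    [[0.01,0,0],[0,0,0],-0.61]
  ]
}}

```text
t: 12.27
ee_pos: [523.9, -25.9, 11.0]
orientation: [2.263, 2.179, -0.0]
ft_force: [0.1, -6.6, 1.6]
width: 17.0
grasp_force: 2.9
```

Request:
{"fn": "step_arm", "kwargs": {
  "deltas": [
    [[0.002,0,0],[0,0,0],-0.61],
    [[0.004,0,0],[0,0,0],-0.61],
    [[0.006,0,0],[0,0,0],-0.61]
  ]
}}

```text
t: 12.52
ee_pos: [524.0, -24.1, 11.0]
orientation: [2.263, 2.179, -0.0]
ft_force: [-0.3, -5.2, 2.2]
width: 17.0
grasp_force: 2.9
```

Request:
{"fn": "step_arm", "kwargs": {
  "deltas": [
    [[0.003,0,0],[0,0,0],-0.61],
    [[0.006,0,0],[0,0,0],-0.61],
    [[0.01,0,0],[0,0,0],-0.61]
  ]
}}

```text
t: 12.77
ee_pos: [524.1, -21.2, 11.0]
orientation: [2.263, 2.178, -0.0]
ft_force: [0.2, -5.4, 2.3]
width: 17.4
grasp_force: 2.9
```

Request:
{"fn": "step_arm", "kwargs": {
  "deltas": [
    [[0.003,0,0],[0,0,0],-0.61],
    [[0.006,0,0],[0,0,0],-0.61],
    [[0.01,0,0],[0,0,0],-0.61]
  ]
}}

```text
t: 13.02
ee_pos: [524.1, -18.1, 11.0]
orientation: [2.263, 2.179, -0.001]
ft_force: [-0.1, -5.2, 2.1]
width: 17.2
grasp_force: 2.9
```

Request:
{"fn": "step_arm", "kwargs": {
  "deltas": [
    [[0.003,0,0],[0,0,0],-0.61],
    [[0.006,0,0],[0,0,0],-0.61],
    [[0.01,0,0],[0,0,0],-0.61]
  ]
}}

```text
t: 13.27
ee_pos: [524.3, -15.1, 11.0]
orientation: [2.263, 2.179, -0.0]
ft_force: [-0.0, -5.0, 2.0]
width: 17.3
grasp_force: 2.9
```

Tip is about 78 mm past.

Request:
{"fn": "step_arm", "kwargs": {
  "deltas": [
    [[0.003,0,0],[0,0,0],-0.61],
    [[0.006,0,0],[0,0,0],-0.61],
    [[0.009,0,0],[0,0,0],-0.61]
  ]
}}

```text
t: 13.52
ee_pos: [524.4, -12.4, 11.0]
orientation: [2.263, 2.179, -0.001]
ft_force: [-1.2, -5.0, 2.3]
width: 17.3
grasp_force: 2.9
```

Request:
{"fn": "step_arm", "kwargs": {
  "deltas": [
    [[0.003,0,0],[0,0,0],-0.61],
    [[0.005,0,0],[0,0,0],-0.61],
    [[0.008,0,0],[0,0,0],-0.61]
  ]
}}

```text
t: 13.77
ee_pos: [524.5, -10.0, 11.0]
orientation: [2.263, 2.179, -0.001]
ft_force: [0.1, -5.5, 2.9]
width: 16.9
grasp_force: 2.9
```

Request:
{"fn": "step_arm", "kwargs": {
  "deltas": [
    [[0.002,0,0],[0,0,0],-0.61],
    [[0.004,0,0],[0,0,0],-0.61],
    [[0.007,0,0],[0,0,0],-0.61]
  ]
}}

```text
t: 14.02
ee_pos: [524.5, -8.0, 11.0]
orientation: [2.263, 2.179, -0.001]
ft_force: [-0.4, -5.7, 1.5]
width: 17.1
grasp_force: 2.9
```

Request:
{"fn": "step_arm", "kwargs": {
  "deltas": [
    [[0.002,0,0],[0,0,0],-0.61],
    [[0.004,0,0],[0,0,0],-0.61],
    [[0.007,0,0],[0,0,0],-0.61]
  ]
}}

```text
t: 14.27
ee_pos: [524.6, -5.9, 11.0]
orientation: [2.263, 2.179, -0.001]
ft_force: [-0.7, -5.6, 1.5]
width: 17.3
grasp_force: 2.9
```

Request:
{"fn": "step_arm", "kwargs": {
  "deltas": [
    [[0.002,0,0],[0,0,0],-0.61],
    [[0.004,0,0],[0,0,0],-0.61],
    [[0.007,0,0],[0,0,0],-0.61]
  ]
}}

```text
t: 14.52
ee_pos: [524.7, -3.8, 11.0]
orientation: [2.263, 2.179, -0.001]
ft_force: [0.5, -6.2, 1.4]
width: 17.1
grasp_force: 2.9
```

Request:
{"fn": "step_arm", "kwargs": {
  "deltas": [
    [[0.002,0,0],[0,0,0],-0.61],
    [[0.004,0,0],[0,0,0],-0.61],
    [[0.006,0,0],[0,0,0],-0.61]
  ]
}}

```text
t: 14.77
ee_pos: [524.7, -1.9, 11.0]
orientation: [2.263, 2.179, -0.001]
ft_force: [-0.3, -6.1, 1.7]
width: 17.5
grasp_force: 2.9
```

Request:
{"fn": "step_arm", "kwargs": {
  "deltas": [
    [[0.002,0,0],[0,0,0],-0.61],
    [[0.004,0,0],[0,0,0],-0.61],
    [[0.006,0,0],[0,0,0],-0.61]
  ]
}}

```text
t: 15.02
ee_pos: [524.8, -0.4, 11.0]
orientation: [2.262, 2.179, -0.001]
ft_force: [0.5, -8.4, 1.7]
width: 17.2
grasp_force: 4.1
```

Request:
{"fn": "step_arm", "kwargs": {
  "deltas": [
    [[0.002,0,0],[0,0,0],-0.61],
    [[0.004,0,0],[0,0,0],-0.61]
  ]
}}

```text
t: 15.18
ee_pos: [524.8, 0.7, 11.0]
orientation: [2.262, 2.179, -0.001]
ft_force: [-0.3, -9.7, 2.6]
width: 17.1
grasp_force: 4.8
```

Request:
{"fn": "step_arm", "kwargs": {
  "deltas": [
    [[0.002,0,0],[0,0,0],-0.61],
    [[0.004,0,0],[0,0,0],-0.61]
  ]
}}

```text
t: 15.35
ee_pos: [524.9, 1.6, 11.0]
orientation: [2.262, 2.179, -0.001]
ft_force: [-0.3, -11.4, 2.2]
width: 17.4
grasp_force: 5.6
```

Push is up about 6 N, so the tongue carries roughly 4–6 N, which is snug. I withdraw.

Request:
{"fn": "step_arm", "kwargs": {
  "deltas": [
    [[-0.005,0,0],[0,0,0],-0.61],
    [[-0.015,0,0],[0,0,0],-0.61],
    [[-0.03,0,0],[0,0,0],-0.61],
    [[-0.06,0,0],[0,0,0],-0.61],
    [[-0.1,0,0],[0,0,0],-0.61],
    [[-0.15,0,0],[0,0,0],-0.61],
    [[-0.2,0,-0.03],[0,0,0],-0.61],
    [[-0.25,0,-0.1],[0,0,0],-0.61],
    [[-0.3,0,-0.2],[0,0,0],-0.61],
    [[-0.4,0,-0.3],[0,0,0],-0.61],
    [[-0.5,0,-0.4],[0,0,0],-0.61],
    [[-0.6,0,-0.5],[0,0,0],-0.61],
    [[-0.7,0,-0.5],[0,0,0],-0.61],
    [[-0.8,0,-0.5],[0,0,0],-0.61],
    [[-0.8,0,-0.5],[0,0,0],-0.61],
    [[-0.8,0,-0.5],[0,0,0],-0.61]
  ]
}}

```text
t: 16.68
ee_pos: [515.0, -239.1, 160.9]
orientation: [2.267, 2.175, 0.0]
ft_force: [-0.2, 0.6, 0.4]
width: 17.4
grasp_force: 0.0
```

Run:
```python
from workcell import *
from h import *
print(get_obs()["ft_force"])
S=get_image("scene");T=get_image("top")
a=cv2.resize(S["pixels"][140:260,180:320],(400,343),interpolation=2);b=cv2.resize(T["pixels"][110:230,165:305],(400,343),interpolation=2)
cv2.imwrite("pics/f5.png",np.hstack([a,b])[:,:,::-1])
```

```text
[-0.15711844  0.64959808  0.40668339]
```

View pics/f5.png

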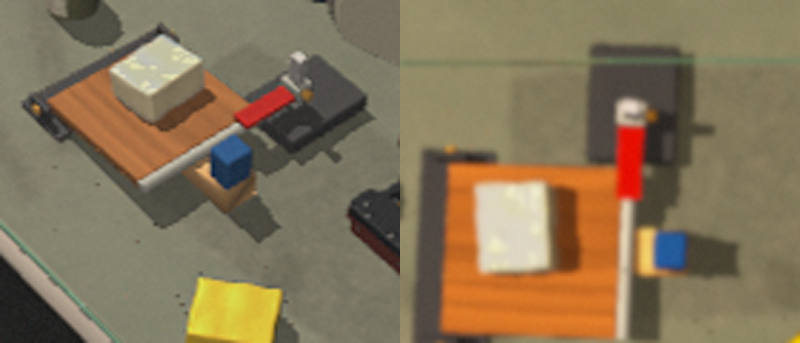

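The final picture shows the bar up against the tongue at (265,108) and the wedge at (228,170), under the middle of the bar. The cheese, gauge and decoy are in place and the hand is clear.

```bash
python3 -c "
from workcell import *
print(close_job())"
```

```text
the job is handed in; nothing more can be done
None
```

The job is handed in, with no verdict returned: the wedge alone holds the board's edge against the red tongue at about 4–6 N (estimated from the push force), the hand is clear, and the cheese and gauge looked unmoved in the last pictures.

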